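Slide the arched blank out of the row and weigh it

TASK

Three model blanks lie side by side, touching, on the grey mat: slide the one with the arched top out lengthwise, along the mat, until it is clear of its neighbours by about a finger's width, without lifting it on the way and without shifting the other two. Then pick it up and set it gently down, arch upwards, centred on the round sprung pan of the bench scale, and let go. Leave the glue bottle, the red tray and the mallet alone.

Things in the scene. Friction and masses are not known exactly. Their poses are not given: they have to be found in the camera images.
- arched: The blank to weigh: pink tooling-board block 110 mm long (its x axis), 54 mm wide (y), with vertical long sides 28 mm high and above them a half-round top (radius 27 mm, running along x) that peaks at 55 mm; flat ends. About 0.22 kg. Origin: centre of its underside. It may be in any of the three places of the row, all three blanks parallel.
- flat_a: Plain pink tooling-board block, flat top, 110 mm long (x), 54 mm wide (y), 45 mm high, about 0.20 kg, loose. Origin: centre of its underside. To stay where it lies.
- flat_b: Second plain pink block, the same as flat_a. To stay where it lies.
- mat: Fixed grey mat, 300 mm (x) by 200 mm (y), 3 mm thick, on the bench. Origin: centre of its underside. The blanks lie on it in a row across its y axis, long sides touching (0.5 mm gaps), lengths along its x axis, the row's centre about 50 mm from the mat's centre towards -x, so there is 145 mm of free mat beyond the row's +x ends (the side away from the robot). Mat and scale may change sides.
- scale: Fixed white bench scale, base 170 by 170 mm and 24 mm high with a 30 mm high display strip on its -x side (reaching 123 mm from the centre). Origin: centre of its underside, below the pan's centre.
- pan_top (a point): Centre of the top face of the scale's round flat steel pan, 150 mm in diameter, 60 mm above the bench when empty. The pan has no rim.
- pan (a joint): How far the pan is pressed down, in m: 0 empty, 0.025 at the stop. Spring about 300 N/m: the blank alone sinks it 5 to 10 mm.
- glue: White glue bottle, 38 mm across, 125 mm tall, standing loose beyond the work. Origin: centre of its underside.
- tray: Red open plastic tray, 120 by 170 mm, 42 mm high, loose. Origin: centre of its underside.
- mallet: Mallet lying on the bench: black rubber head 38 mm in diameter and 85 mm long (along y), wooden handle 168 mm to -x. Origin: under the head's centre.
Things that resemble listed ones, but are neither listed nor needed, are in the scene too. What is shaped like the arched but green or turquoise is not meant.

How it is judged:
By the outcome, as a careful person would: the job done as asked, in the order asked, and still so for the second after the job is handed in, with the robot touching nothing.
It also fails if it takes over 64 s, if anything falls off the work surface, if the arm or the gripper's body presses on something with over 40 N, if the wrist force passes 120 N, or if a joint passes its speed limit or range.

ROBOT

A 6-joint arm with a two-finger parallel gripper is mounted at the origin on the work surface. World frame = base frame: x ahead of the robot, y to its left, z up, the work surface at z = 0. Lengths are in m, angles in rad, forces in N, time in s.
With the tool pointing down it reaches from about 0.3 to 0.75 m from the base axis. Payload 8.5 kg.
Tool frame: the origin (TCP) lies midway between the tips of the shut fingers; the grasp point (between the pads) lies 19 mm behind it; x points along the fingers, y is the direction in which the jaws open and shut, and the axes are right-handed (so a half turn about x gives the same grasp; the last joint's range is limited). The gripper opens to 88 mm and grips with 3 to 60 N. Pads are 18 mm wide; open, the fingers measure 123 mm over their backs; the gripper's body (75 mm by 187 mm) begins 45 mm behind the grasp point.
Start: joints at [0.934, 0.381, 1.297, -0, 1.464, -0.215], TCP at [0.225, 0.502, 0.239] pointing down, gripper open.
Joint ranges: [-3.11, 3.11], [-0.89, 2.33], [0.22, 2.48], [-1.42, 4.56], [0.17, 2.85], [-2.88, 2.88]. Speed limits (rad/s): [2.39, 2.39, 3.14, 3.14, 3.14, 3.14].

INTERFACE

Orientations are given as a rotation vector (axis times angle).
In Python, from cell import env, inverse_kinematics, eyes, workorder gives the robot as it stands. Calls block until the motion is done:
- env.goto(position, orientation): joint-space move of the TCP to a pose.
- env.movel(position, velocity=0.15, orientation=None, f_stop=None): straight line of the TCP; orientation=None keeps the orientation; velocity is the mean speed in m/s. With f_stop (N) it stops when the force on the tool has changed by that much, and returns True; else False.
- env.goto_joints(angles): joint-space move.
- env.set_gripper(opening): opening from 0.0 (shut) to 1.0 (fully open); the grip force is fixed at half the most; returns when the fingers have stopped.
- env.hold(seconds).
- inverse_kinematics(position, orientation): joint angles nearest the present ones, or None.
- env.read_state(): the state.
- eyes.get_image(name): name is "side" or "top"; returns a dict with "img" (420x560x3 uint8, red, green, blue), "vertical_fov" (degrees; the focal length in pixels is half the picture's height over the tangent of half this angle, whatever the lens; pixels are square), "cx", "cy" (the principal point, pixels), "pose" (4x4, takes a point from camera to world coordinates). Camera axes: x right, y down, z forward; pixel columns grow to the right and rows downward; lengths in m; the calibration is good to about 2 mm. A picture is of the moment at which its call begins. There is no depth.
A pose or a line that the arm cannot do raises env.PlanningError and nothing moves.
- workorder.sign_off(): hands the job in, once; it reports no verdict.
The state is a dict: "clock": time; "joint_positions": joint angles; "qd": joint speeds; "joint_efforts": joint torques, N m; "tool_pos": TCP position; "orientation": TCP orientation; "wrist_force": force on the tool from outside, world axes, zero at the start; "ft_torque": the same for the moment, N m; "gripper_width": opening from 0.0 (shut) to 1.0 (fully open).
Only numpy, scipy, OpenCV 4.12 (cv2) and the standard library are available. Lean on these libraries where they do the work, as an engineer would, in place of code of your own. Each camera call takes 0.05 s, during which the arm holds its last target.

## Working session

There is one attempt and no reset: what is moved stays moved. The work goes in short steps, each a Python script; the robot and the scene stay as the last script left them, time stands still between calls to the robot, and variables do not carry over. Pictures are saved under pics/ and viewed, and the job is handed in when it is done.

```bash
ls; mkdir -p pics; python3 - <<'E'
from cell import env,eyes
import cv2
for n in("side","top"):
    d=eyes.get_image(n); cv2.imwrite(f"pics/{n}0.png",d["img"][:,:,::-1])
    print(n,d["vertical_fov"],d["cx"],d["cy"],d["pose"].round(4).tolist(),[k for k in d])
s=env.read_state();print(s)
E
```

```text
pics
side 45.98957967605132 280.41480084123054 205.47106866827224 [[-0.9545, -0.1936, 0.2268, 0.2255], [-0.2982, 0.6283, -0.7186, 1.0252], [-0.0033, -0.7535, -0.6574, 1.0072], [0.0, 0.0, 0.0, 1.0]] ['img', 'vertical_fov', 'cx', 'cy', 'pose']
top 45.57379839202974 272.37133429712844 208.9026890971473 [[0.0019, -0.9914, 0.1311, 0.3528], [-1.0, -0.0017, 0.0013, 0.0132], [-0.001, -0.1311, -0.9914, 1.4667], [0.0, 0.0, 0.0, 1.0]] ['img', 'vertical_fov', 'cx', 'cy', 'pose']
{'clock': 0.1, 'joint_positions': array([ 9.33699895e-01,  3.81146135e-01,  1.29809055e+00,  2.97274068e-05,
        1.46358195e+00, -2.15335506e-01]), 'qd': array([-0.0001802 , -0.00292805, -0.00048501, -0.00082196, -0.0002185 ,
       -0.00055565]), 'joint_efforts': array([ 3.20773688e-03, -4.38649678e+01, -2.24912524e+01,  7.13817333e-02,
        3.41556128e-02, -1.12527135e-05]), 'tool_pos': array([0.225033  , 0.50161862, 0.23822195]), 'orientation': array([ 0.32995978,  1.54589935, -0.33170476]), 'wrist_force': array([-0.50971214, -0.13497857,  0.11951798]), 'ft_torque': array([ 0.02058972, -0.00172062,  0.06387711]), 'gripper_width': 1.0006770241261556}
```

View pics/side0.png

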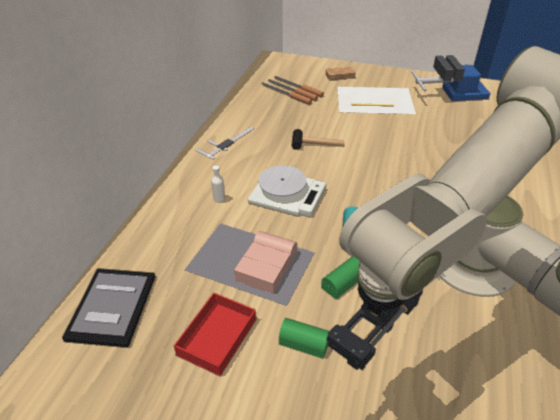

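View pics/top0.png

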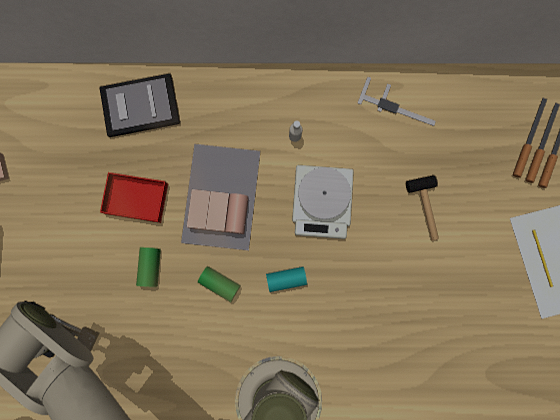

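The top view shows the arched blank on the right of the row, about (236,213), next to the scale, with its pan centre at about (324,192). I'll zoom in to get corners.

```bash
python3 - <<'E'
import cv2
a=cv2.imread("pics/top0.png"); cv2.imwrite("pics/topz.png",cv2.resize(a[135:255,175:365],None,fx=4.2,fy=4.2,interpolation=cv2.INTER_CUBIC))
a=cv2.imread("pics/side0.png"); cv2.imwrite("pics/sidez.png",cv2.resize(a[155:305,180:340],None,fx=4,fy=4,interpolation=cv2.INTER_CUBIC))
E
```

```text
(no output)
```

View pics/topz.png

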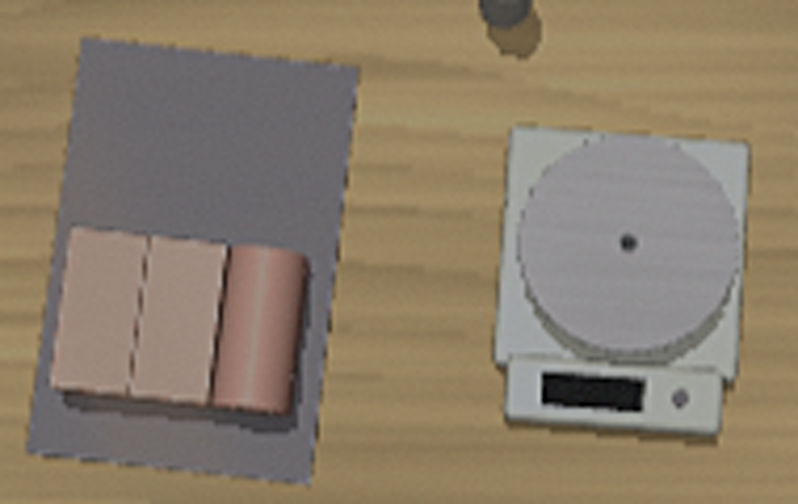

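View pics/sidez.png

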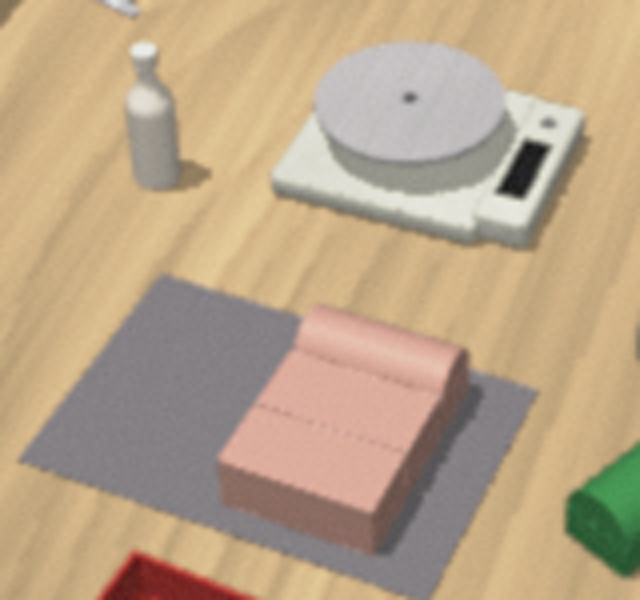

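```bash
cat > h.py <<'E'
import numpy as np,cv2
from scipy.spatial.transform import Rotation as R
def K(d):
    f=d["img"].shape[0]/2/np.tan(np.radians(d["vertical_fov"])/2); return f
def proj(d,P):
    P=np.atleast_2d(P);T=np.linalg.inv(d["pose"]);c=P@T[:3,:3].T+T[:3,3];f=K(d)
    return np.c_[f*c[:,0]/c[:,2]+d["cx"],f*c[:,1]/c[:,2]+d["cy"]]
def back(d,uv,z):
    f=K(d);r=d["pose"][:3,:3]@np.array([(uv[0]-d["cx"])/f,(uv[1]-d["cy"])/f,1]);o=d["pose"][:3,3]
    return o+r*(z-o[2])/r[2]
E
cat > m.py <<'E'
from h import *
from cell import env,eyes
t=eyes.get_image("top");s=eyes.get_image("side")
Z=lambda u,v:((u+.5)/4.2-.5+175,(v+.5)/4.2-.5+135)
W=lambda u,v:((u+.5)/4-.5+180,(v+.5)/4-.5+155)
def show(n,L,d,f):
    for k,(u,v,z) in L.items(): print(n,k,back(d,f(u,v),z)[:2].round(4))
show("top",dict(mFL=(82,38,.003),mFR=(358,68,.003),mNR=(311,485,.003),mNL=(27,454,.003),fFL=(70,228,.048),fFR=(228,243,.048),fNR=(211,405,.048),fNL=(52,388,.048),pan=(628,242,.06),scFL=(512,127,.024),scFR=(748,143,.024)),t,Z)
show("side",dict(mFR=(165,275,.003),mFL=(22,460,.003),mNR=(538,392,.003),fNL=(372,512,.048),fFL=(220,460,.048),pan=(410,97,.06),glue=(156,185,.0)),s,W)
print("glue top cap",back(t,(296,124),.125),"base",back(t,(297,138),0))
E
python3 m.py
```

```text
top mFL [0.7438 0.2506]
top mFR [0.7221 0.0529]
top mNR [0.4249 0.0841]
top mNL [0.4461 0.2823]
top fFL [0.5981 0.2485]
top fFR [0.5879 0.1401]
top fNR [0.4767 0.1501]
top fNL [0.488  0.2582]
top pan [ 0.5871 -0.1325]
top scFL [ 0.6746 -0.0559]
top scFR [ 0.6635 -0.2211]
side mFR [0.7165 0.0567]
side mFL [0.7385 0.2537]
side mNR [0.4227 0.0905]
side fNL [0.4874 0.2628]
side fFL [0.5939 0.2507]
side pan [ 0.5845 -0.1314]
side glue [ 0.7643 -0.0395]
glue top cap [ 0.76758089 -0.05008284  0.125     ] base [ 0.76265684 -0.0588057   0.        ]
```

```bash
cat >> h.py <<'E'
yaw=-0.1075
C=np.array([.5275,.1203]) # arched centre
ex=np.array([np.cos(yaw),np.sin(yaw)]);ey=np.array([-ex[1],ex[0]])
def L(x,y,z,c=None): 
    p=(C if c is None else c)+x*ex+y*ey; return [p[0],p[1],z]
def ori(flip,yw=None):
    a=yaw if yw is None else yw
    y=np.array([-np.sin(a),np.cos(a),0])*(-1 if flip else 1);x=np.array([0,0,-1.])
    return R.from_matrix(np.c_[x,y,np.cross(x,y)]).as_rotvec()
E
python3 - <<'E'
from h import *
from cell import env,eyes,inverse_kinematics as ik
print(R.from_rotvec(env.read_state()["orientation"]).as_matrix().round(2))
for f in (0,1):
  for p in (L(-.09,0,.15),L(-.09,0,.017),L(.07,0,.017),L(.127,0,.006),[.585,-.132,.1]):
    q=ik(p,ori(f));print(f,None if q is None else np.round(q,2))
E
```

```text
[[-0.    0.41  0.91]
 [-0.    0.91 -0.41]
 [-1.   -0.   -0.  ]]
0 [ 0.03  0.31  1.69 -0.    1.14 -1.43]
0 [ 0.03  0.54  1.84 -0.    0.76 -1.43]
0 [-0.01  0.71  1.41 -0.    1.02 -1.47]
0 [-0.02  0.8   1.24 -0.    1.11 -1.48]
0 [-0.42  0.59  1.36 -0.    1.19 -1.88]
1 [ 0.03  0.31  1.69 -0.    1.14  1.71]
1 [ 0.03  0.54  1.84 -0.    0.76  1.71]
1 [-0.01  0.71  1.41 -0.    1.02  1.67]
1 [-0.02  0.8   1.24 -0.    1.11  1.66]
1 [-0.42  0.59  1.36 -0.    1.19  1.26]
```

```bash
python3 - <<'E'
from h import *
from cell import env,eyes
env.set_gripper(0.0)
o=ori(0)
env.goto(L(-.095,0,.14),o)
env.movel(L(-.095,0,.017),0.12)
s=env.read_state();print(s["clock"],s["tool_pos"],s["wrist_force"],s["gripper_width"])
r=env.movel(L(-.06,0,.017),0.06,f_stop=4)
s=env.read_state();print(r,s["clock"],s["tool_pos"],s["wrist_force"])
for n in("side","top"):
    d=eyes.get_image(n); cv2.imwrite(f"pics/{n}1.png",d["img"][:,:,::-1])
a=cv2.imread("pics/side1.png")[155:305,180:340];b=cv2.imread("pics/top1.png")[135:285,175:335]
cv2.imwrite("pics/z1.png",cv2.resize(np.hstack([a,b]),None,fx=2.5,fy=2.5,interpolation=cv2.INTER_CUBIC))
E
```

```text
4.2833 [0.4333285  0.13058595 0.01745669] [ 0.93637932 -0.40246531 -0.50066494] 0.003891503652138698
False 5.0167 [0.46784549 0.12671202 0.01691024] [ 0.3874878  -0.49158341 -0.03161815]
```

View pics/z1.png

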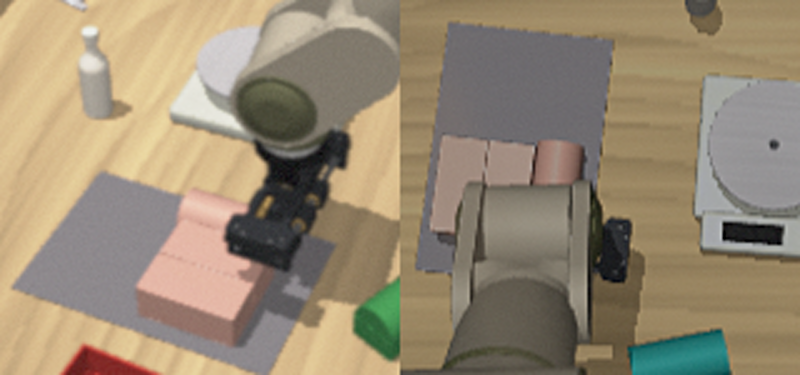

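The gripper is behind the row's near end and the row is undisturbed. The arched blank's far end, about (560,142) in the right half, is still level with the flats. Next I'll push.

```bash
python3 - <<'E'
from h import *
from cell import env,eyes
r=env.movel(L(.0,-.0005,.017),0.06,f_stop=12)
s=env.read_state();print(r,s["clock"],s["tool_pos"],s["wrist_force"])
if not r:
  r=env.movel(L(.058,-.0015,.017),0.06,f_stop=12)
  s=env.read_state();print(r,s["clock"],s["tool_pos"],s["wrist_force"])
for n in("side","top"):
    d=eyes.get_image(n); cv2.imwrite(f"pics/{n}2.png",d["img"][:,:,::-1])
a=cv2.imread("pics/side2.png")[155:305,180:340];b=cv2.imread("pics/top2.png")[135:285,175:335]
cv2.imwrite("pics/z2.png",cv2.resize(np.hstack([a,b]),None,fx=2.5,fy=2.5,interpolation=cv2.INTER_CUBIC))
E
```

```text
False 6.2667 [0.52752251 0.11981145 0.01704812] [ 0.33954706  0.04715056 -0.18654368]
False 7.3833 [0.58512929 0.11256698 0.01699308] [-0.58095518  0.03568854 -0.2838655 ]
```

View pics/z2.png

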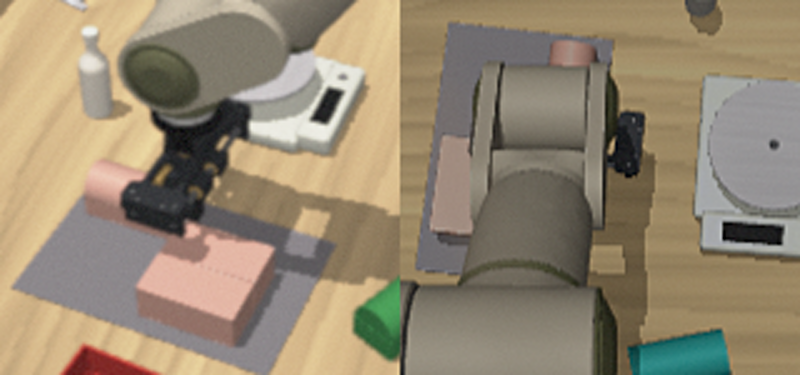

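The arched blank slid along the mat and the flats appear unmoved. I'll back off, raise the arm and clear the view.

```bash
python3 - <<'E'
from h import *
from cell import env,eyes
env.movel(L(.035,-.0015,.017),0.08)
env.movel(L(.035,-.0015,.16),0.15)
env.goto([0.28,0.40,0.25],ori(0))
env.set_gripper(1.0)
print(env.read_state()["clock"])
for n in("side","top"):
    d=eyes.get_image(n); cv2.imwrite(f"pics/{n}3.png",d["img"][:,:,::-1])
a=cv2.imread("pics/side3.png")[155:305,180:340]
cv2.imwrite("pics/zs3.png",cv2.resize(a,None,fx=4,fy=4,interpolation=cv2.INTER_CUBIC))
b=cv2.imread("pics/top3.png")[135:255,175:365]
cv2.imwrite("pics/zt3.png",cv2.resize(b,None,fx=4.2,fy=4.2,interpolation=cv2.INTER_CUBIC))
E
```

```text
11.8583
```

View pics/zs3.png

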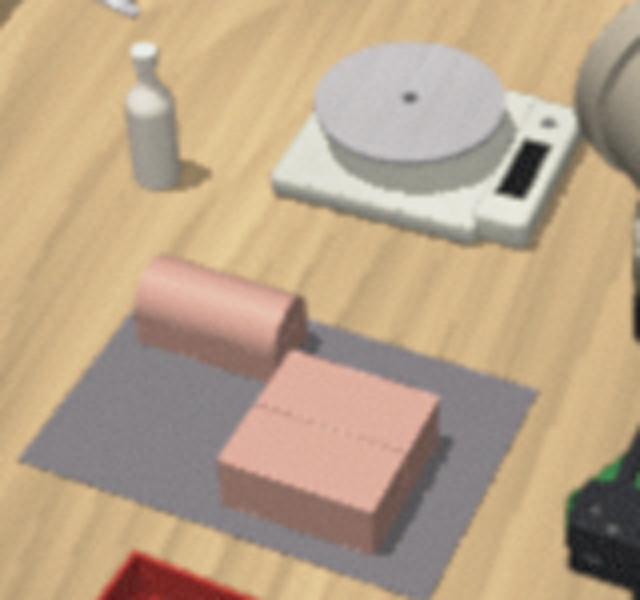

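View pics/zt3.png

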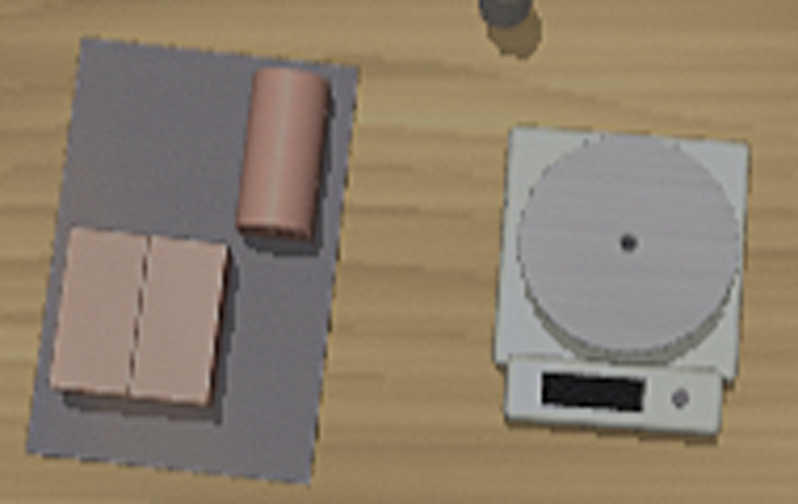

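```bash
python3 - <<'E'
from h import *
from cell import env,eyes
t=eyes.get_image("top");s=eyes.get_image("side")
Z=lambda u,v:((u+.5)/4.2-.5+175,(v+.5)/4.2-.5+135)
W=lambda u,v:((u+.5)/4-.5+180,(v+.5)/4-.5+155)
def p(n,d,uv,z):
    q=back(d,uv,z)[:2]; print(n,q.round(4),"local",(q-C)@ex.T.round(4),(q-C)@ey)
p("t NL28",t,Z(238,229),.031);p("t peakN",t,Z(275,231),.058);p("t peakF",t,Z(291,68),.058);p("t FR28",t,Z(329,80),.031)
p("t flatFR",t,Z(229,243),.048)
p("s NLbot",s,W(270,375),.003);p("s FLbot",s,W(139,336),.003);p("s peakN",s,W(302,295),.058);p("s peakF",s,W(158,257),.058);p("s flatFR",s,W(288,352),.048);p("s flatFL",s,W(220,460),.048)
# overlay of predicted arched
for n,d,f in(("t",t,Z),("s",s,W)):
    img=d["img"][:,:,::-1].copy(); img=cv2.resize(img,None,fx=4,fy=4,interpolation=cv2.INTER_CUBIC)
E
```

```text
t NL28 [0.6006 0.1348] local 0.07108915750688528 0.02225599041743085
t peakN [0.5946 0.1073] local 0.06807596084816868 -0.0057065072304554355
t peakF [0.7082 0.0975] local 0.18208889124463012 -0.0032843876905829265
t FR28 [0.7064 0.0724] local 0.1830372394249161 -0.02839447903566476
t flatFR [0.5879 0.1394] local 0.05800617451242103 0.025470163246811832
s NLbot [0.6065 0.1301] local 0.07748690575354523 0.018253776525445
s FLbot [0.7097 0.1215] local 0.18100570485723452 0.020753780715224244
s peakN [0.591  0.1006] local 0.06526999102146057 -0.01280488273541943
s peakF [0.7015 0.094 ] local 0.17577374628054046 -0.007497784539297161
s flatFR [0.5852 0.1463] local 0.054604781016559266 0.032085253008280495
s flatFL [0.5939 0.2507] local 0.052062665890471836 0.1367304447380325
```

```bash
cat > fit.py <<'E'
from h import *
from scipy.optimize import minimize
a=np.linspace(0,np.pi,19)
prof=np.vstack([[[27*np.cos(t),28+27*np.sin(t)] for t in a],[[-27,0],[27,0]]])/1000
ARCH=np.array([[x,y,z] for x in(-.055,.055) for y,z in prof])
FLAT=np.array([[x,y,z] for x in(-.055,.055) for y in(-.05425,.05425) for z in(0,.045)])
def pink(im):
    i=im.astype(int); r,g,b=i[...,0],i[...,1],i[...,2]
    return ((r>g*1.16)&(r>70)&(b>g*0.86)&(b>55)&(r<250)&(g>.55*r)).astype(np.uint8)
def fit(ds,M,x0,z0,S=8):
    def masks(d,x):
        c,s=np.cos(x[2]),np.sin(x[2])
        P=M@np.array([[c,-s,0],[s,c,0],[0,0,1]]).T+[x[0],x[1],z0]
        return proj(d,P)
    pre=[]
    for d in ds:
        uv=masks(d,x0);lo=np.floor(uv.min(0)-8).astype(int);hi=np.ceil(uv.max(0)+8).astype(int)
        # keep connected comp overlapping the guess
        m=pink(d["img"]);n,lab=cv2.connectedComponents(m,connectivity=4)
        h=np.zeros_like(m);cv2.fillConvexPoly(h,cv2.convexHull(np.round(uv).astype(np.int32)),1)
        k=np.bincount(lab[(h>0)&(m>0)]).argmax();m=(lab==k).astype(np.uint8)
        pre.append((d,lo,hi,m[lo[1]:hi[1],lo[0]:hi[0]].astype(float)))
    def cost(x):
        t=0
        for d,lo,hi,m in pre:
            uv=masks(d,x);q=(uv-lo+.5)*S-.5
            h=np.zeros((m.shape[0]*S,m.shape[1]*S),np.uint8)
            cv2.fillConvexPoly(h,np.round(cv2.convexHull(q.astype(np.float32))*16).astype(np.int32),1,shift=4)
            c=h.reshape(m.shape[0],S,m.shape[1],S).mean((1,3))
            t+=np.abs(c-m).sum()
        return t
    x0=np.array(x0,float);sim=np.vstack([x0]+[x0+np.eye(3)[i]*[.006,.006,.05][i] for i in range(3)])
    r=minimize(cost,x0,method="Nelder-Mead",options=dict(initial_simplex=sim,xatol=1e-5,fatol=.01,maxiter=400))
    return r.x,r.fun,[p[3].sum() for p in pre]
E
python3 - <<'E'
from fit import *
from cell import env,eyes
t=eyes.get_image("top");s=eyes.get_image("side")
for n,ds in(("top",[t]),("side",[s]),("both",[t,s])):
    for nm,M,x0 in(("arch",ARCH,[.655,.105,-.1]),("flat",FLAT,[.538,.2015,-.1075])):
        x,f,sz=fit(ds,M,x0,.003); print(n,nm,x.round(4),round(f,1),sz)
        if nm=="arch": X=x
    e=np.array([np.cos(x[2]),np.sin(x[2])]); dd=(X[:2]-x[:2])
    print(" rel",dd@e,dd@np.array([-e[1],e[0]]), "gap",dd@e-.11)
print(env.read_state()["clock"])
E
```

```text
top arch [ 0.6561  0.1056 -0.0997] 136.2 [np.float64(635.0)]
top flat [0.514  0.0015 0.6258] 13.0 [np.float64(13.0)]
 rel 0.17617022038327987 0.0011700228216904164 gap 0.06617022038327987
side arch [ 0.6496  0.1074 -0.1224] 286.7 [np.float64(1176.0)]
side flat [ 0.5367  0.2018 -0.0955] 470.0 [np.float64(2336.0)]
 rel 0.12133552644022311 -0.08319674512904153 gap 0.011335526440223107
both arch [ 0.6523  0.1063 -0.1066] 453.9 [np.float64(635.0), np.float64(1176.0)]
both flat [ 0.5368  0.2018 -0.1023] 2016.5 [np.float64(13.0), np.float64(2336.0)]
 rel 0.12461608797022877 -0.08327523439781978 gap 0.014616087970228772
12.1583
```

```bash
python3 - <<'E'
import cv2,numpy as np
t=cv2.imread("pics/top3.png")[:,:,::-1];s=cv2.imread("pics/side3.png")[:,:,::-1]
for n,im,pts in(("t",t,dict(flat=(200,210),flatN=(200,230),arch=(238,165),archL=(233,170),archR=(250,170),archend=(240,192),mat=(215,165),matsh=(229,220),wood=(270,160))),
 ("s",s,dict(flattop=(265,260),flatside=(252,281),flatend=(280,275),archtop=(230,228),archside=(228,238),archend=(252,235),mat=(215,270),wood=(200,180)))):
    for k,(u,v) in pts.items(): print(n,k,im[v,u], cv2.cvtColor(im[v:v+1,u:u+1].copy(),cv2.COLOR_RGB2LAB)[0,0])
E
```

```text
t flat [160 138 127] [151 134 137]
t flatN [89 81 78] [ 90 130 131]
t arch [159 124 112] [140 140 140]
t archL [108  85  78] [ 98 136 136]
t archR [101  75  68] [ 88 138 137]
t archend [69 66 66] [ 72 129 128]
t mat [108 104 108] [114 130 126]
t matsh [116 114 118] [123 130 126]
t wood [162 143 107] [154 130 150]
s flattop [221 172 157] [190 144 143]
s flatside [142 109 100] [125 140 138]
s flatend [116  89  82] [103 138 136]
s archtop [229 190 173] [204 139 142]
s archside [146 112 102] [128 140 139]
s archend [107  83  77] [ 96 137 135]
s mat [132 129 132] [139 130 127]
s wood [215 185 139] [196 132 155]
```

```bash
sed -i 's/^    return ((r>g.*$/    return ((r>g*1.085)\&(b>g*0.84)\&(r>50)).astype(np.uint8)/' fit.py
cat > f2.py <<'E'
from fit import *
from cell import env,eyes
t=eyes.get_image("top");s=eyes.get_image("side")
for n,ds in(("top",[t]),("side",[s]),("both",[t,s])):
    for nm,M,x0 in(("arch",ARCH,[.655,.105,-.1]),("flat",FLAT,[.538,.2015,-.1075])):
        x,f,sz=fit(ds,M,x0,.003); print(n,nm,x.round(4),round(f,1),sz)
        if nm=="arch": X=x
    e=np.array([np.cos(x[2]),np.sin(x[2])]); dd=(X[:2]-x[:2])
    print(" rel",dd@e,dd@np.array([-e[1],e[0]]), "gap",dd@e-.11)
print(env.read_state()["clock"])
cv2.imwrite("pics/mask.png",np.hstack([pink(t["img"])[120:300,150:380]*255,pink(s["img"])[140:320,170:400]*255]))
E
python3 f2.py
```

```text
top arch [ 0.6536  0.1046 -0.1077] 37.8 [np.float64(777.0)]
top flat [ 0.5377  0.2014 -0.1101] 119.5 [np.float64(1568.0)]
 rel 0.12585175763493303 -0.08343975860287237 gap 0.01585175763493303
side arch [ 0.6501  0.1079 -0.1107] 285.0 [np.float64(1214.0)]
side flat [ 0.5364  0.2018 -0.1155] 503.3 [np.float64(2437.0)]
 rel 0.12381018044514855 -0.0801818662540718 gap 0.013810180445148548
both arch [ 0.6522  0.1057 -0.105 ] 363.5 [np.float64(777.0), np.float64(1214.0)]
both flat [ 0.5369  0.2015 -0.1127] 627.0 [np.float64(1568.0), np.float64(2437.0)]
 rel 0.12526056383600323 -0.08218897123368059 gap 0.01526056383600323
12.2583
```

View pics/mask.png

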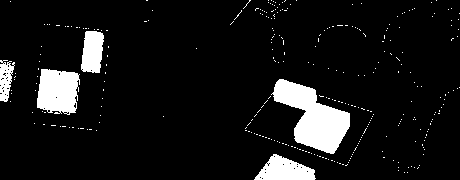

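The flats are where they were and the gap is about 15 mm, which is a finger's width. Next I'll grasp across the width.

```bash
python3 - <<'E'
from h import *
from cell import env,eyes
G=np.array([.651,.106]);o=ori(0)
env.goto([G[0],G[1],.15],o)
env.movel([G[0],G[1],.04],.12)
r=env.movel([G[0],G[1],.0075],.05,f_stop=6)
s=env.read_state();print(r,s["clock"],s["tool_pos"],s["wrist_force"])
if not r:
    env.set_gripper(0.0)
    s=env.read_state();print(s["clock"],s["tool_pos"],s["wrist_force"],s["gripper_width"]*88)
    for n in("side","top"):
        d=eyes.get_image(n); cv2.imwrite(f"pics/{n}4.png",d["img"][:,:,::-1])
    a=cv2.imread("pics/side4.png")[155:305,180:340];b=cv2.imread("pics/top4.png")[105:255,175:335]
    cv2.imwrite("pics/z4.png",cv2.resize(np.hstack([a,b]),None,fx=2.5,fy=2.5,interpolation=cv2.INTER_CUBIC))
E
```

```text
False 15.8917 [0.65116283 0.10600765 0.00769734] [-0.12328266 -0.75292676  0.73266311]
16.5 [0.65101007 0.10603213 0.00759757] [-0.35102558 -0.57089194  1.12166306] 53.47578228127025
```

View pics/z4.png

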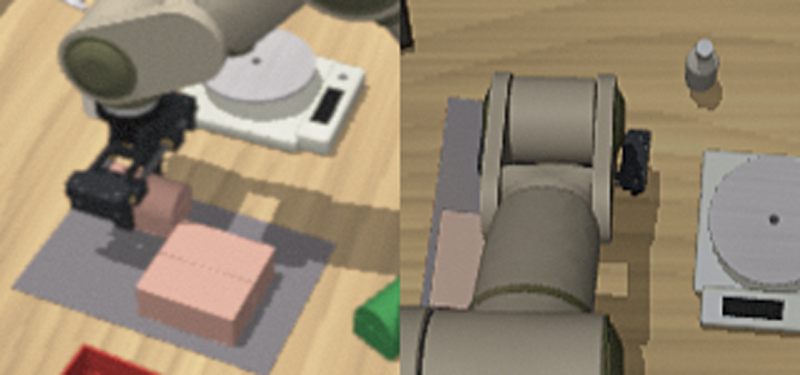

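The gripper has the blank at 53.5 mm, and the flats are still undisturbed. I'll lift it, carry it over the pan and look before lowering.

```bash
python3 - <<'E'
from h import *
from cell import env,eyes
env.movel([.651,.106,.14],.12)
env.movel([.586,-.132,.14],.15)
env.movel([.586,-.132,.085],.08)
env.hold(.3)
s=env.read_state();print(s["clock"],s["tool_pos"],s["wrist_force"],s["ft_torque"],s["gripper_width"]*88)
for n in("side","top"):
    d=eyes.get_image(n); cv2.imwrite(f"pics/{n}5.png",d["img"][:,:,::-1])
a=cv2.imread("pics/side5.png")[105:255,210:370];b=cv2.imread("pics/top5.png")[105:255,245:405]
cv2.imwrite("pics/z5.png",cv2.resize(np.hstack([a,b]),None,fx=2.5,fy=2.5,interpolation=cv2.INTER_CUBIC))
E
```

```text
20.7833 [ 0.5860873  -0.13203807  0.08531692] [ 0.28485715 -0.79639873 -2.7912028 ] [ 0.0186907   0.04160484 -0.00388217] 53.567777408054
```

View pics/z5.png

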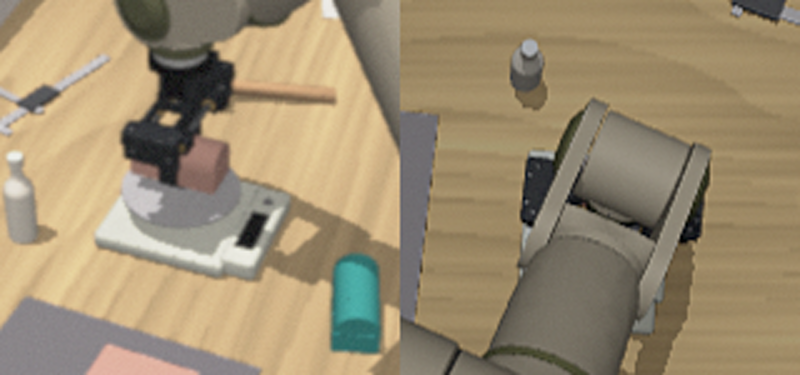

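```bash
cat > low.py <<'E'
from h import *
from cell import env,eyes
def fz(n=6):
    v=[]
    for _ in range(n): env.hold(.03);v.append(env.read_state()["wrist_force"][2])
    return np.mean(v)
E
python3 - <<'E'
from low import *
f0=fz(10);print("f0",f0)
env.movel([.586,-.132,.068],.04);print(.068,fz())
for z in(.0635,.061,.059,.0575,.0565,.0555,.0545):
    env.movel([.586,-.132,z],.02);f=fz();print(z,env.read_state()["tool_pos"][2].round(4),round(f-f0,2))
    if f-f0>2.2:break
print(env.read_state()["clock"])
E
```

```text
f0 -1.9619389009974104
0.068 -2.390144802073945
0.0635 0.0636 0.02
0.061 0.0611 0.91
0.059 0.0591 1.72
0.0575 0.0576 2.13
0.0565 0.0565 2.59
24.3917
```

Contact came at a TCP height of about 0.064, and the blank's weight is now on the pan. I'll release it.

```bash
python3 - <<'E'
from low import *
env.set_gripper(.7);env.set_gripper(1.0)
s=env.read_state();print(s["clock"],s["wrist_force"],s["tool_pos"])
env.movel([.586,-.132,.17],.08)
env.goto([0.35,0.25,0.28],ori(0))
s=env.read_state();print(s["clock"])
for n in("side","top"):
    d=eyes.get_image(n); cv2.imwrite(f"pics/{n}6.png",d["img"][:,:,::-1])
a=cv2.imread("pics/side6.png")[105:305,180:380];b=cv2.imread("pics/top6.png")[105:305,180:380]
cv2.imwrite("pics/z6.png",cv2.resize(np.hstack([a,b]),None,fx=2,fy=2,interpolation=cv2.INTER_CUBIC))
from fit import *
t=eyes.get_image("top");s=eyes.get_image("side")
for n,d in(("top",t),("side",s)):
    x,f,sz=fit([d],ARCH,[.586,-.132,-.107],.0527);print(n,x.round(4),f,sz)
    x,f,sz=fit([d],FLAT,[.538,.2015,-.1075],.003);print(n,"flat",x.round(4),f,sz)
E
```

```text
25.2833 [0.00867022 0.16545384 0.15837505] [ 0.58599374 -0.13201859  0.05649353]
28.5417
top [ 0.5882 -0.1341 -0.108 ] 44.65625 [np.float64(805.0)]
top flat [ 0.5377  0.2012 -0.1068] 106.375 [np.float64(1576.0)]
side [ 0.586  -0.1321 -0.1107] 38.0 [np.float64(796.0)]
side flat [ 0.5365  0.2018 -0.1122] 64.65625 [np.float64(1999.0)]
```

View pics/z6.png

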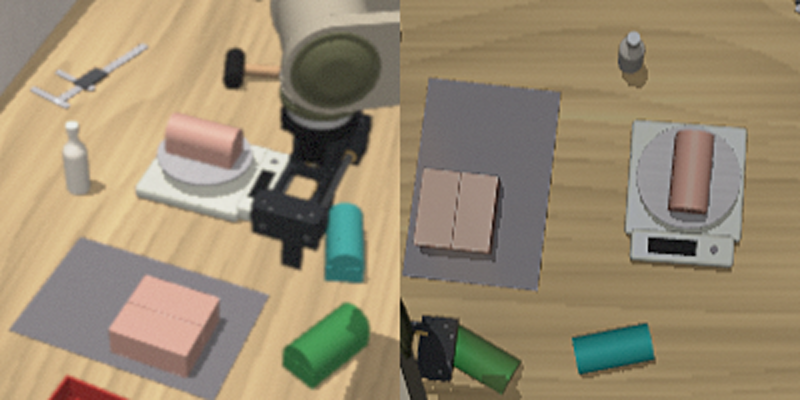

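The blank sits arch up on the pan, centred within about 2 mm in both cameras. The flats are unchanged and the arm is clear of everything, so I'll hand in.

```bash
python3 - <<'E'
from cell import env,workorder
env.hold(.5);print(workorder.sign_off(),env.read_state()["clock"])
E
```

```text
the job is handed in; nothing more can be done
the job is handed in; nothing more can be done
```

The arched blank is on the scale pan, arch upwards and released. The job was handed in at about 29 s, against the 64 s limit.

- **Slide:** I pushed the blank lengthwise along the mat with the shut fingers, never lifting it. The end gap to its neighbours measured 14 mm in the side view and 16 mm in the top view. Working from the gripper's position and the pad width instead gives about 12 mm.
- **Placing:** I gripped the blank across its width, carried it over and lowered it until the pan carried its full weight. That took about 7.5 mm of pan travel. Then I let go and backed away.
- **Last checks:** The blank is within about 2 mm of the pan centre in both cameras. The two flat blocks measured within 1 mm of where they were after the slide, and matched the pre-slide picture by eye. The glue bottle looked undisturbed. I made no separate check on the tray or the mallet, which the arm did not go near.
- **Disagreement:** The two cameras differ by 2–4 mm in absolute position, so I judged centring and gap within each camera separately.

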